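Knock the vent peg of the juice cask home

TASK

Close the vent of the juice cask: pick up the wooden mallet by its handle and, keeping hold of it, knock the peg on top of the cask down with a brisk blow or two until its head sits on the steel collar. Use the mallet only: the arm and gripper must not touch the cask or its peg. Then stand the mallet back on its slate mat, upright on the same face as before and roughly in the middle, let go, and leave everything else on the counter undisturbed.

Things in the scene. Friction and masses are not known exactly. Their poses are not given: they have to be found in the camera images.
- cask: small oak juice cask, 200 mm long, 150 mm in diameter, lying level on a low cradle, fixed to the counter; origin on the counter under its middle, x along the cask's axis, its tap (reaching 135 mm from the origin, up to 100 mm high) at the -x end. Its highest line is 165 mm above the counter
- collar_top (a point): centre of the top of the steel collar (56 mm diameter) on top of the cask, in the middle of its length, 172 mm above the counter, in which the vent peg slides up and down
- peg (a joint): how far the vent peg has been driven down, in m: 0 = its head stands 30 mm clear of the collar, 0.03 = the underside of its head sits on the collar (fully home). It starts at 0 to 0.008. It needs about 7 to 10 N to move down (friction plus a light spring) and stays where it is driven
- peg_top (a point): centre of the flat top of the vent peg's round wooden head (38 mm diameter, 14 mm thick), on the vertical axis of the collar; 186 mm above the counter when fully home, up to 216 mm at the start. It moves with the peg
- mallet: wooden mallet, 0.3 kg, standing on the lower face of its head: an upright cylinder 64 mm in diameter, 90 mm tall, flat-ended. Straight level handle 20 mm wide, 24 mm tall, along the mallet's -x to 150 mm from the head's axis, centre line 45 mm above the lower face. Origin at the centre of the lower face, z up. It balances on that face when let go
- mallet_grip (a point): point on the centre line of the mallet's handle, 62 mm from the head's axis and 45 mm above the lower face: a good place to grip from above, fingers closing across the handle (mallet's y)
- slate: dark square slate mat, 150 x 150 mm, 8 mm thick, fixed on the counter, on which the mallet stands; origin at the centre of its underside
- jam_a: jam jar, 48 mm in diameter, 48 mm tall, origin at the centre of its underside, a bystander
- jam_b: jam jar like jam_a, a bystander
- jam_c: jam jar like jam_a, a bystander
- mug: white mug, 80 mm in diameter, 90 mm tall, origin under its centre, a bystander
- sugar: white bowl, 100 mm in diameter, 60 mm tall, origin under its centre, a bystander
- sign: small blank chalkboard sign on a white foot, 130 mm tall, 100 mm wide, origin under its foot, a bystander
- spoon: spoon lying on the counter, a bystander
There are look-alikes about, which are no part of the job. There is more than one size of the slate; the job needs the middle-sized. Of the things shaped like the mallet, the wooden one is meant.

How it is judged:
By the outcome, as a careful person would: the job done as asked, in the order asked, and still so for the second after the job is handed in, with the robot touching nothing.
It also fails if it takes over 53 s, if anything falls off the work surface, if the arm or the gripper's body presses on something with over 40 N, if the wrist force passes 120 N, or if a joint passes its speed limit or range.

ROBOT

A 7-joint arm with a two-finger parallel gripper is mounted at the origin on the work surface. World frame = base frame: x ahead of the robot, y to its left, z up, the work surface at z = 0. Lengths are in m, angles in rad, forces in N, time in s.
With the tool pointing down it reaches from about 0.425 to 1.025 m from the base axis. Payload 9.4 kg.
Tool frame: the origin (TCP) lies on the centre line of the jaws, within the pads' length; the fingertips stand 8 mm ahead of it and the grasp point (between the pads) lies 11 mm behind it; z points along the fingers, y is the direction in which the jaws open and shut (so a half turn about z gives the same grasp; the last joint's range is limited). The gripper opens to 85 mm and grips with 20 to 120 N. Pads are 22 mm wide; open, the fingers measure 114 mm over their backs; the gripper's body (76 mm by 85 mm) begins 54 mm behind the grasp point. The pads swing forward as they close: fully open they stand 13 mm farther back than shut.
Start: joints at [-1.375, 0.599, -0.003, 1.599, 0.002, 0.943, -0.08], TCP at [0.195, 0.698, 0.239] pointing down, gripper open.
Joint ranges: [-2.57, 2.57], [-0.35, 1.97], [-1.29, 1.29], [0.11, 2.56], [-1.05, 4.19], [0.11, 1.86], [-2.63, 2.63]. Speed limits (rad/s): [2.22, 2.22, 3.01, 3.01, 3.14, 3.14, 3.14].

INTERFACE

Orientations are given as a unit quaternion [w, x, y, z].
In Python, from rig import r, imaging gives the robot as it stands. The module is installed in compiled form; this text tells all that it offers.
- The arm moves only by the tool servo_tool, never from a script. Its arguments are lists of equal length, an entry for each row: "slide": the shift along the tool's x, y, z in mm, a list of three; "turn": the turn, a rotation vector about the tool's x, y, z in degrees, a list of three; "grip": the opening in per cent of the stroke, from 0 (shut) to 100 (fully open). A call has 1 to 12 rows; each row shifts and turns the pose as measured when the row begins, along the tool's axes as they then stand; what a row does not reach is not made up. A row lasts 1/10 s, in which the tool goes at most 50 mm and 8.59 degrees, less where a joint would pass 70% of its speed; a pose out of reach is approached as far as the arm can. A call with a gripper value outside its range is refused whole. The fingers move at their own pace and stop on an object; "squeeze" is the grip in N (left out, the last holds). Time passes only in rows, so rows that do not move let the fingers close. It gives the time, the measured TCP pose, the force and the opening at its end, in the units of the state.
- r.observe(): the state, without advancing time (a new reading comes with each control period).
- imaging.camera(name): name is "scene" or "top"; returns (picture, depth): 384x512x3 uint8, red, green, blue; 384x512 float32, m along the optical axis (not along the pixel's ray), 0 where there is no reading.
- imaging.camera_model(name): a dict with "intrinsics" (3x3 intrinsics, pixels), "world_to_cam" (4x4, takes a point from world to camera coordinates). Camera axes: x right, y down, z forward; pixel columns grow to the right and rows downward; lengths in m; the calibration is good to about 2 mm. A picture is of the moment at which its call begins. camera_model takes no time and is no camera call.
- r.finish_job(): hands the job in, once; it reports no verdict.
The state is a dict: "clock": time; "joints": joint angles; "dq": joint speeds; "effort": joint torques, N m; "position": TCP position; "tool_rot": TCP orientation; "contact_force": force on the tool from outside, world axes, zero at the start; "ft_torque": the same for the moment, N m; "opening": finger opening in m.
Only numpy, scipy, OpenCV 4.12 (cv2) and the standard library are available. Lean on these libraries where they do the work, as an engineer would, in place of code of your own. Each camera call takes 0.05 s, during which the arm holds its last target. There are 200 camera calls.

## Working session

There is one attempt and no reset: what is moved stays moved. The work goes in short steps, Python scripts to look and compute and a tool call to move; the robot and the scene stay as the last step left them, time stands still between calls to the robot, and variables do not carry over. Pictures are saved under pics/ and viewed, about 8 in all and at most 12, crops included, and the job is handed in when it is done.

Besides the shell and the picture viewer there is one more tool, called after "Emit:" as name(argument=value, ...) on one line, values as JSON. servo_tool: Moves the arm, as the interface text tells. Its arguments: {"type":"object","properties":{"slide":{"type":"array","items":{"type":"array","items":{"type":"number"}}},"turn":{"type":"array","items":{"type":"array","items":{"type":"number"}}},"grip":{"type":"array","items":{"type":"number"}},"squeeze":{"type":"number"}},"required":["slide","turn","grip"]}

```bash
mkdir -p pics; cat > h.py <<'E'
import numpy as np, cv2
from rig import r, imaging
def look(n):
    p,d=imaging.camera(n); m=imaging.camera_model(n)
    K=np.array(m["intrinsics"]);T=np.array(m["world_to_cam"])
    v,u=np.mgrid[:384,:512]
    c=np.stack([(u-K[0,2])/K[0,0]*d,(v-K[1,2])/K[1,1]*d,d],-1)
    w=(c-T[:3,3])@T[:3,:3]
    w[d==0]=np.nan
    return p,d,w,K,T
def ray(K,T,u,v,z):
    d=T[:3,:3].T@np.linalg.inv(K)@[u,v,1]; o=-T[:3,:3].T@T[:3,3]
    return o+d*(z-o[2])/d[2]
E
python3 - <<'E'
from h import *
for n in("top","scene"):
    p,d,w,K,T=look(n); np.savez(f"{n}0.npz",p=p,w=w,K=K,T=T)
    cv2.imwrite(f"pics/{n}0.png",cv2.resize(p[:,:,::-1],(800,600),interpolation=cv2.INTER_CUBIC))
    print(n,K.tolist(),(-T[:3,:3].T@T[:3,3]).round(3))
s=r.observe();print(s)
E
```

```text
top [[488.1077015813741, 0.0, 256.80929216572207], [0.0, 488.1077015813741, 184.74790670585222], [0.0, 0.0, 1.0]] [ 0.423 -0.019  1.691]
scene [[379.1595919877408, 0.0, 251.43854422803085], [0.0, 379.1595919877408, 196.12508908795436], [0.0, 0.0, 1.0]] [1.121 0.401 1.201]
{'clock': 0.1, 'joints': array([-1.37471147,  0.60003729, -0.00254477,  1.60005927,  0.00180203,
        0.94289585, -0.07977942]), 'dq': array([-0.00139298, -0.00081242,  0.00077426, -0.00278564, -0.00029578,
        0.0022287 , -0.00087829]), 'effort': array([ 5.56434650e-03, -7.77986956e+01,  1.56988297e+00, -2.58621883e+01,
        1.26275310e-02,  5.40834008e-03, -2.33646455e-05]), 'position': array([0.19522509, 0.69779118, 0.23850559]), 'tool_rot': array([-2.95882478e-05,  1.35929566e-01,  9.90718257e-01, -6.98189587e-04]), 'contact_force': array([ 0.05427916,  0.0167634 , -0.58892643]), 'ft_torque': array([ 0.05674683, -0.03475777,  0.05336194]), 'opening': 0.08547467695376348}
```

View pics/top0.png

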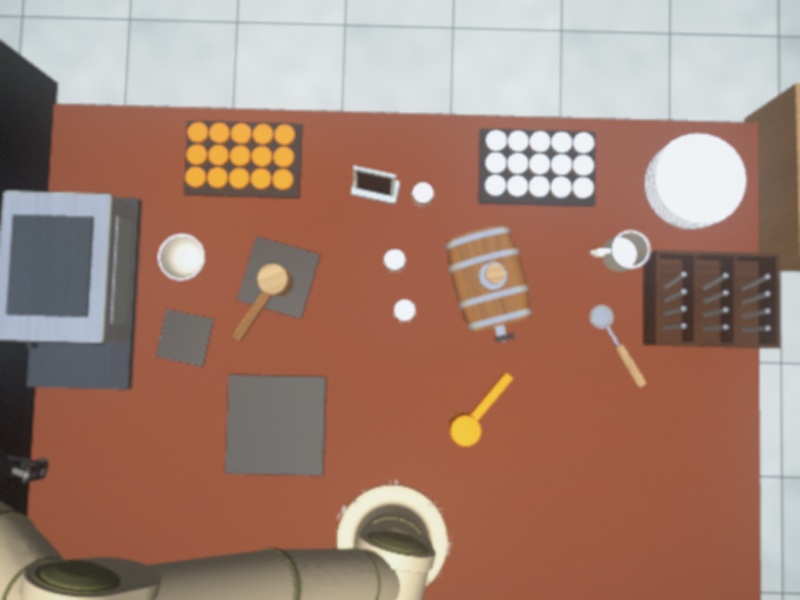

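View pics/scene0.png

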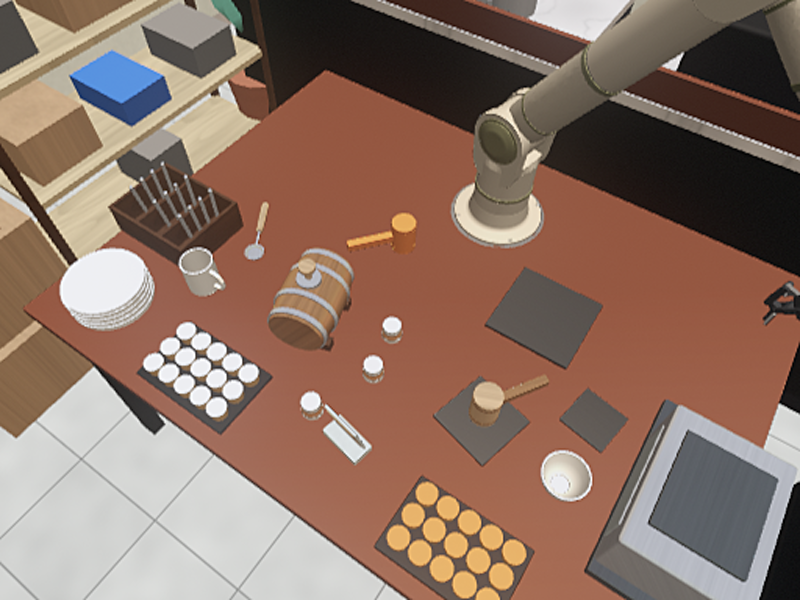

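Both pictures show two mallet shapes: a plain wooden one at top view (272,280), standing on a mat, and an orange-yellow one at (465,430). There are three slates: large (275,425), middle-sized (280,278) and small (185,337). The wooden mallet on the middle slate fits the description. The cask is at (488,278), with its peg at (493,274) and its tap pointing towards the robot.

```bash
python3 - <<'E'
from h import *
z=np.load("top0.npz");p,w,K,T=z["p"],z["w"],z["K"],z["T"]
s=512/800
def box(x0,y0,x1,y1):
    m=np.zeros((384,512),bool);m[int(y0*s):int(y1*s),int(x0*s):int(x1*s)]=1;return m
Z=w[...,2]
def st(n,m):
    q=w[m]; v,u=np.nonzero(m); (c,rad)=cv2.minEnclosingCircle(np.stack([u,v],1).astype(np.float32))
    zz=np.median(q[:,2]); print(n,m.sum(),"med",np.median(q,0).round(4),"ctr",ray(K,T,c[0],c[1],zz).round(4),"cent ray",ray(K,T,u.mean(),v.mean(),zz).round(4),"rad px",round(rad,1))
    return q
B=box(225,225,330,350)
st("head",B&(Z>.085)&(Z<.11))
h=st("handle",B&(Z>.05)&(Z<.075))
hx=h[:,:2]; l=cv2.fitLine(hx.astype(np.float32),cv2.DIST_HUBER,0,.001,.001).ravel();print("handle line",l, np.degrees(np.arctan2(l[1],l[0])))
hs=cv2.cvtColor(p,cv2.COLOR_RGB2HSV)
dark=((hs[...,1]<60)&(hs[...,2]<130))
for n,b in(("mid",(230,225,330,330)),("small",(150,300,220,370)),("large",(215,365,335,485))):
    m=dark&box(*b); 
    if n=="mid": print("slate z",np.nanmedian(Z[m]))
    v,u=np.nonzero(m); P=np.array([ray(K,T,a,b_,.008)[:2] for a,b_ in zip(u,v)])
    print(n,m.sum(),cv2.minAreaRect((P*1000).astype(np.float32)))
C=box(430,220,545,345)
st("pegtop",C&(Z>.19)&(Z<.235))
st("cask",C&(Z>.12)&(Z<.17))
q=w[C&(Z>.09)&(Z<.175)];print("cask rect",cv2.minAreaRect((q[:,:2]*1000).astype(np.float32)))
for n,b in(("mug",(590,225,655,275)),("ja",(410,178,436,208)),("jb",(382,246,408,272)),("jc",(392,297,418,323)),("sign",(348,160,402,206)),("sugar",(155,230,210,282)),("spoon",(585,300,650,390)),("orange",(445,370,515,450))):
    m=box(*b)&(Z>.008); 
    print(n,np.nanmin(w[m],0).round(3),np.nanmax(w[m],0).round(3))
a=p[int(225*s):int(350*s),int(225*s):int(540*s)][:,:,::-1];cv2.imwrite("pics/crop1.png",cv2.resize(a,None,fx=3.9,fy=3.9,interpolation=cv2.INTER_CUBIC))
E
```

```text
head 293 med [0.5556 0.2666 0.096 ] ctr [0.5565 0.2668 0.096 ] cent ray [0.5559 0.2667 0.096 ] rad px 9.9
handle 256 med [0.4833 0.3124 0.0624] ctr [0.507  0.3002 0.0624] cent ray [0.4844 0.3085 0.0624] rad px 27.2
handle line [ 0.7914935  -0.6111776   0.48445082  0.30854252] -37.6747
slate z 0.006311083129756796
mid 1269 ((566.2377319335938, 268.61474609375), (145.67922973632812, 145.2342529296875), 75.71186828613281)
small 908 ((426.7479248046875, 470.48779296875), (103.71865844726562, 104.04918670654297), 79.7775650024414)
large 3844 ((242.826904296875, 261.3659362792969), (210.49398803710938, 210.79684448242188), 0.49183589220046997)
pegtop 123 med [ 0.5684 -0.1864  0.2113] ctr [ 0.5691 -0.1864  0.2113] cent ray [ 0.569  -0.1866  0.2113] rad px 6.2
cask 2272 med [ 0.5657 -0.1805  0.1504] ctr [ 0.5662 -0.1841  0.1504] cent ray [ 0.5674 -0.1828  0.1504] rad px 34.4
cask rect ((553.5689086914062, -190.25918579101562), (232.9607696533203, 151.4110107421875), 16.164390563964844)
mug [ 0.591 -0.542  0.008] [ 0.704 -0.409  0.095]
ja [ 0.733 -0.07   0.008] [ 0.779 -0.018  0.056]
jb [ 0.587 -0.011  0.009] [0.63  0.037 0.057]
jc [ 0.478 -0.035  0.008] [0.523 0.01  0.058]
sign [0.741 0.008 0.008] [0.795 0.112 0.134]
sugar [0.552 0.425 0.008] [0.659 0.523 0.067]
spoon [ 0.344 -0.542  0.008] [ 0.538 -0.418  0.054]
orange [ 0.204 -0.254  0.008] [ 0.376 -0.108  0.098]
```

View pics/crop1.png

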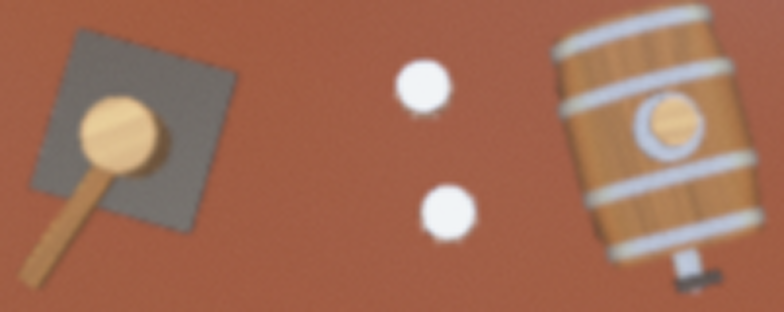

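The crop confirms it: the light wooden mallet on the 150 mm slate (measured about 146 mm, so the middle size), the peg at crop (675,118), and the jars between them. Next I refine the handle axis, cross-check with the scene camera and plan the approach.

```bash
cat >> h.py <<'E'
from scipy.spatial.transform import Rotation as R
def pose():
    s=r.observe();q=s["tool_rot"];return s,np.array(s["position"]),R.from_quat(np.r_[q[1:],q[0]])
def down(yaw): # tool x at yaw deg, z down
    c,s=np.cos(np.radians(yaw)),np.sin(np.radians(yaw))
    return R.from_matrix(np.array([[c,s,0],[s,-c,0],[0,0,-1]]))
def plan(p,Rm,pt,Rt,n):
    tot=(Rm.inv()*Rt).as_rotvec()/n
    sl=[];step=(np.array(pt)-p)/n
    for i in range(n):
        sl.append((Rm*R.from_rotvec(tot*i)).inv().apply(step*1000).round(1).tolist())
    print("slide",sl,"turn",np.degrees(tot).round(2).tolist())
E
python3 - <<'E'
from h import *
z=np.load("top0.npz");p,w=z["p"],z["w"];hc=np.array([.556,.2667])
s=512/800;m=np.zeros((384,512),bool);m[int(225*s):int(350*s),int(225*s):int(330*s)]=1
Z=w[...,2]; m&=(Z>.045)&(Z<.075)&(np.linalg.norm(w[...,:2]-hc,axis=-1)>.05)
q=w[m][:,:2];l=cv2.fitLine(q.astype(np.float32),cv2.DIST_HUBER,0,.001,.001).ravel()
d=l[:2]*np.sign(l[0]);c=hc-l[2:];print("axis",np.degrees(np.arctan2(d[1],d[0])),"perp off of head",c@[-d[1],d[0]],"z",np.median(w[m][:,2]),"len",np.linalg.norm(q-hc,axis=1).max())
ang=np.arctan2(*(hc-q.mean(0))[::-1]);print("head->centroid ang",np.degrees(ang),len(q))
z=np.load("scene0.npz");w=z["w"];Z=w[...,2]
for n,c,z0,z1 in(("head",hc,.085,.11),("peg",(.569,-.186),.195,.235)):
    m=(np.linalg.norm(w[...,:2]-c,axis=-1)<.05)&(Z>z0)&(Z<z1);v,u=np.nonzero(m);(cc,rr)=cv2.minEnclosingCircle(np.stack([u,v],1).astype(np.float32))
    print(n,np.median(w[m],0).round(4),ray(z["K"],z["T"],u.mean(),v.mean(),np.median(Z[m])).round(4),m.sum())
s,P,Rm=pose()
yaw=np.degrees(ang)+180;g=hc-.061*np.array([np.cos(ang),np.sin(ang)]);print("grip",g,yaw)
plan(P,Rm,[g[0],g[1],.16],down(yaw),12)
E
```

```text
axis -32.141712 perp off of head 0.0007749218634974214 z 0.06230879278413671 len 0.14943242605448853
head->centroid ang -31.69663123849122 203
head [0.5603 0.2696 0.0956] [0.5606 0.2698 0.0956] 301
peg [ 0.573  -0.1833  0.21  ] [ 0.5733 -0.1829  0.21  ] 98
grip [0.50409864 0.29875072] 148.30336876150878
slide [[-33.7, -25.1, 6.6], [-34.3, -24.3, 6.6], [-34.9, -23.5, 6.6], [-35.4, -22.7, 6.6], [-35.9, -21.8, 6.6], [-36.4, -21.0, 6.6], [-36.9, -20.1, 6.6], [-37.4, -19.3, 6.6], [-37.8, -18.4, 6.6], [-38.2, -17.5, 6.6], [-38.6, -16.6, 6.5], [-39.0, -15.7, 6.5]] turn [-0.01, 0.0, 1.34]
```

Emit:
servo_tool(slide=[[-34,-25,6],[-34,-24,6],[-35,-23,6],[-35,-22,6],[-36,-21,6],[-36,-21,6],[-37,-20,6],[-37,-19,6],[-38,-18,6],[-38,-17,6],[-38,-16,6],[-39,-16,6]], turn=[[0,0,1.3],[0,0,1.3],[0,0,1.3],[0,0,1.3],[0,0,1.3],[0,0,1.3],[0,0,1.3],[0,0,1.3],[0,0,1.3],[0,0,1.3],[0,0,1.3],[0,0,1.3]], grip=[100,100,100,100,100,100,100,100,100,100,100,100])

```text
clock: 1.3
position: [0.5085, 0.2947, 0.1594]
tool_rot: [-0.002, 0.268, 0.963, -0.002]
contact_force: [0.6, -0.1, 0.5]
opening: 0.0853
```

```bash
python3 - <<'E'
from h import *
s,P,Rm=pose();print(s["clock"],P,Rm.as_matrix().round(3).tolist())
plan(P,Rm,[.506,.300,.10],down(148),4)
E
```

```text
1.3 [0.50854172 0.2947286  0.15942345] [[-0.857, 0.516, -0.006], [0.516, 0.857, -0.002], [0.004, -0.005, -1.0]]
slide [[1.2, 0.9, 14.9], [1.2, 0.8, 14.9], [1.2, 0.8, 14.9], [1.2, 0.8, 14.9]] turn [-0.07, -0.05, 0.23]
```

Emit:
servo_tool(slide=[[1,1,15],[1,1,15],[1,1,15],[1,0,14],[0,0,0]], turn=[[0,0,0.3],[0,0,0.3],[0,0,0.3],[0,0,0],[0,0,0]], grip=[100,100,100,100,100])

```text
clock: 1.8
position: [0.5118, 0.2893, 0.097]
tool_rot: [-0.002, 0.283, 0.959, -0.004]
contact_force: [-0.4, -0.4, 0.5]
opening: 0.0856
```

```bash
python3 - <<'E'
from h import *
s,P,Rm=pose();print(s["clock"],P,Rm.as_matrix().round(3).tolist(),s["contact_force"])
plan(P,Rm,[.506,.300,.042],down(148),4)
p,d,w,K,T=look("scene")
cv2.imwrite("pics/s1.png",cv2.resize(p[190:310,240:400,::-1],(800,600),interpolation=cv2.INTER_CUBIC))
E
```

```text
1.8 [0.5117766  0.28930406 0.0969691 ] [[-0.84, 0.543, -0.005], [0.543, 0.84, -0.006], [0.001, -0.008, -1.0]] [-0.40998303 -0.44593706  0.49095181]
slide [[2.7, 1.6, 13.7], [2.7, 1.6, 13.7], [2.6, 1.5, 13.7], [2.6, 1.5, 13.7]] turn [-0.12, -0.01, -0.22]
```

View pics/s1.png

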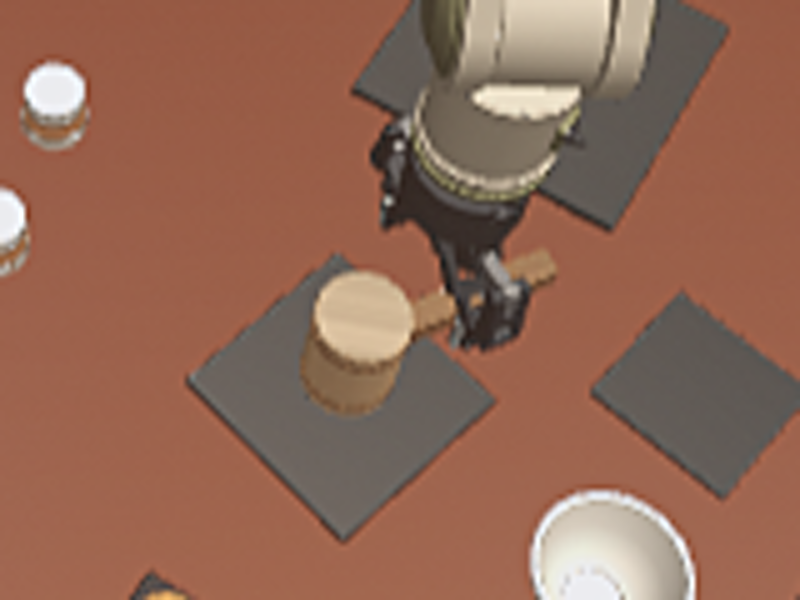

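The crop shows the open fingers above the handle at (490,300), straddling it, with the head at (360,330) clear of them. I go down.

Emit:
servo_tool(slide=[[6,4,5],[4,2,15],[1,0,15],[0,0,15],[0,0,4],[0,0,0]], turn=[[0,0,0],[0,0,0],[0,0,0],[0,0,0],[0,0,0],[0,0,0]], grip=[100,100,100,100,100,100])

```text
clock: 2.45
position: [0.5056, 0.3045, 0.042]
tool_rot: [-0.0, 0.282, 0.96, -0.001]
contact_force: [-0.1, 0.2, -0.1]
opening: 0.0855
```

```bash
python3 - <<'E'
from h import *
s,P,Rm=pose();print(s["clock"],P,Rm.as_matrix().round(3).tolist(),s["contact_force"])
plan(P,Rm,[.506,.300,.042],down(148),1)
E
```

```text
2.45 [0.50556478 0.30447148 0.04200538] [[-0.841, 0.541, -0.001], [0.541, 0.841, -0.003], [-0.0, -0.003, -1.0]] [-0.08639642  0.22714672 -0.10695133]
slide [[-2.8, -3.5, 0.0]] turn [-0.16, 0.02, -0.72]
```

Emit:
servo_tool(slide=[[-2,-3.5,0],[0,0,0],[0,0,0],[0,0,0],[0,0,0],[0,0,0],[0,0,0],[0,0,0]], turn=[[0,0,-0.7],[0,0,0],[0,0,0],[0,0,0],[0,0,0],[0,0,0],[0,0,0],[0,0,0]], grip=[100,100,50,30,10,0,0,0], squeeze=30)

```text
clock: 3.25
position: [0.5063, 0.3006, 0.0443]
tool_rot: [0.001, 0.275, 0.961, -0.0]
contact_force: [0.3, -0.6, -1.6]
opening: 0.0193
```

Emit:
servo_tool(slide=[[0,0,0],[0,0,0],[0,0,0],[0,0,0]], turn=[[0,0,0],[0,0,0],[0,0,0],[0,0,0]], grip=[0,0,0,0], squeeze=120)

```text
clock: 3.65
position: [0.5062, 0.3006, 0.0445]
tool_rot: [0.001, 0.275, 0.961, -0.0]
contact_force: [-0.5, -0.9, 1.6]
opening: 0.0178
```

```bash
python3 - <<'E'
from h import *
s,P,Rm=pose();print(s["clock"],P,Rm.as_matrix().round(3).tolist(),s["contact_force"],s["ft_torque"],s["opening"])
p,d,w,K,T=look("top");Z=w[...,2]
m=(np.linalg.norm(w[...,:2]-[.556,.267],axis=-1)<.05)&(Z>.085)&(Z<.11);print(np.median(w[m],0),m.sum())
E
```

```text
3.65 [0.50621501 0.30061789 0.04451723] [[-0.848, 0.53, 0.001], [0.53, 0.848, -0.001], [-0.002, 0.0, -1.0]] [-0.50329081 -0.92736433  1.64578408] [-0.10350994  0.06458222  0.00181941] 0.01779251950893072
[0.55820949 0.26768363 0.09572558] 290
```

Emit:
servo_tool(slide=[[0,0,-10],[0,0,-20],[0,0,-25],[0,0,-28],[0,0,-28],[0,0,-28],[0,0,-28],[0,0,-28],[0,0,-25],[0,0,-20],[0,0,-10],[0,0,0]], turn=[[0,0,0],[0,0,0],[0,0,0],[0,0,0],[0,0,0],[0,0,0],[0,0,0],[0,0,0],[0,0,0],[0,0,0],[0,0,0],[0,0,0]], grip=[0,0,0,0,0,0,0,0,0,0,0,0])

```text
clock: 4.9
position: [0.5027, 0.2989, 0.3073]
tool_rot: [-0.001, 0.275, 0.961, -0.002]
contact_force: [-0.7, -0.3, -3.5]
opening: 0.0182
```

```bash
python3 - <<'E'
from h import *
s,P,Rm=pose();print(s["clock"],P,Rm.as_matrix().round(3).tolist(),s["contact_force"],s["ft_torque"],s["opening"],s["joints"].round(2))
plan(P,Rm,[.506+.011,.3006-.454,.295],down(147.5),12)
p,d,w,K,T=look("scene");cv2.imwrite("pics/s2.png",cv2.resize(p[100:300,200:460,::-1],(780,600),interpolation=cv2.INTER_CUBIC))
E
```

```text
4.9 [0.50267581 0.29891746 0.30729102] [[-0.848, 0.53, -0.004], [0.53, 0.848, -0.004], [0.002, -0.005, -1.0]] [-0.70636918 -0.27837831 -3.4959953 ] [0.07718446 0.07567643 0.04542637] 0.018229493648083833 [-0.68  0.36  0.07  1.85 -0.03  0.94  0.41]
slide [[-21.0, -31.3, 1.2], [-21.0, -31.3, 1.1], [-21.0, -31.3, 1.1], [-21.0, -31.3, 1.1], [-21.1, -31.3, 1.1], [-21.1, -31.3, 1.1], [-21.1, -31.2, 1.1], [-21.1, -31.2, 1.1], [-21.2, -31.2, 1.1], [-21.2, -31.2, 1.1], [-21.2, -31.2, 1.0], [-21.2, -31.2, 1.0]] turn [-0.02, -0.01, 0.04]
```

View pics/s2.png

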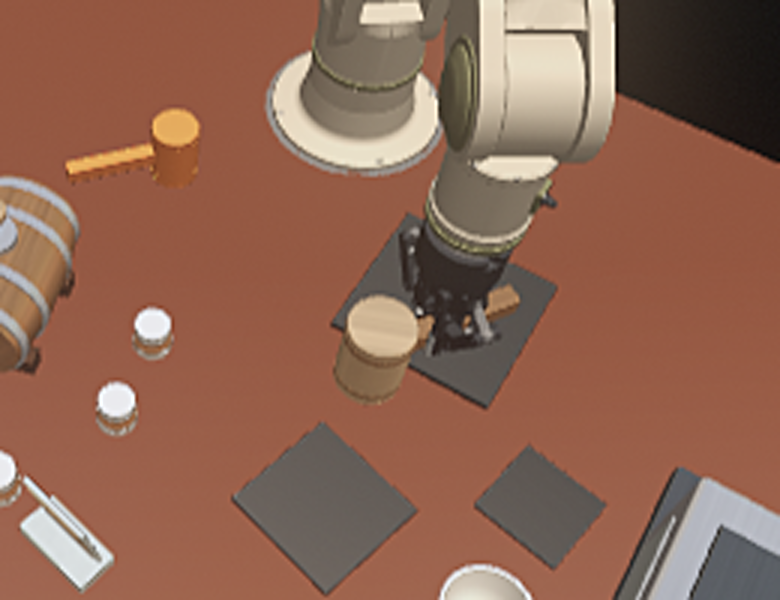

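The crop shows the mallet held level at (380,345), with its slate empty at (325,510). I carry it across to the cask.

Emit:
servo_tool(slide=[[-11,-16,0],[-21,-31,0],[-24,-36,0],[-24,-36,0],[-24,-36,0],[-24,-36,0],[-24,-36,0],[-24,-36,0],[-24,-36,0],[-21,-31,0],[-15,-22,0],[-5,-8,0]], turn=[[0,0,0],[0,0,0],[0,0,0],[0,0,0],[0,0,0],[0,0,0],[0,0,0],[0,0,0],[0,0,0],[0,0,0],[0,0,0],[0,0,0]], grip=[0,0,0,0,0,0,0,0,0,0,0,0])

```text
clock: 6.15
position: [0.5054, -0.1572, 0.2936]
tool_rot: [-0.014, 0.275, 0.961, -0.01]
contact_force: [-0.9, 0.3, -2.3]
opening: 0.0178
```

Emit:
servo_tool(slide=[[0,0,0],[0,0,0]], turn=[[0,0,0],[0,0,0]], grip=[0,0])

```text
clock: 6.35
position: [0.5035, -0.1583, 0.2918]
tool_rot: [-0.016, 0.277, 0.961, -0.01]
contact_force: [-0.2, -0.0, -2.4]
opening: 0.0181
```

```bash
python3 - <<'E'
from h import *
s,P,Rm=pose();print(s["clock"],P,Rm.as_matrix().round(3).tolist(),s["contact_force"],s["joints"].round(2))
for n,c in(("top",(.569,-.1865)),("scene",(.573,-.183))):
    p,d,w,K,T=look(n);Z=w[...,2]
    m=(np.linalg.norm(w[...,:2]-c,axis=-1)<.08)&(abs(Z-(P[2]+.0535))<.008)
    v,u=np.nonzero(m);zz=np.median(Z[m]);print(n,np.median(w[m],0).round(4),ray(K,T,u.mean(),v.mean(),zz).round(4),m.sum(),"z exp",P[2]+.0535)
    q=w[m]; A=np.c_[q[:,:2]-q[:,:2].mean(0),np.ones(len(q))];print("tilt",np.linalg.lstsq(A,q[:,2],rcond=None)[0].round(3))
    if n=="scene": cv2.imwrite("pics/s3.png",cv2.resize(p[100:250,130:330,::-1],(800,600),interpolation=cv2.INTER_CUBIC))
    else:
        # slate now
        hs=cv2.cvtColor(p,cv2.COLOR_RGB2HSV);k=((hs[...,1]<60)&(hs[...,2]<130));b=np.zeros_like(k);b[144:212,145:212]=1
        v,u=np.nonzero(k&b);Q=np.array([ray(K,T,a,e,.008)[:2] for a,e in zip(u,v)]);print("slate",cv2.minAreaRect((Q*1000).astype(np.float32)),Q.mean(0),len(Q))
E
```

```text
6.35 [ 0.50352699 -0.15831663  0.29180525] [[-0.846, 0.531, -0.035], [0.532, 0.847, -0.011], [0.024, -0.028, -0.999]] [-0.20133279 -0.01742566 -2.43190853] [ 0.03  0.32  0.21  1.98 -0.06  0.89  1.28]
top [nan nan nan] [nan nan nan] 0 z exp 0.3453052510578036
tilt [0. 0. 0.]
slate ((566.4202880859375, 268.5802307128906), (145.6995849609375, 145.59097290039062), 75.8405990600586) [0.56602685 0.26849972] 1755
scene [ 0.5557 -0.1833  0.3414] [ 0.5552 -0.1817  0.3414] 288 z exp 0.3453052510578036
tilt [-0.069  0.036  0.342]
  return _methods._mean(a, axis=axis, dtype=dtype,
  ret = ret.dtype.type(ret / rcount)
  ret = um.true_divide(
<stdin>:6: RuntimeWarning: Mean of empty slice.
<stdin>:7: RuntimeWarning: Mean of empty slice.
```

View pics/s3.png

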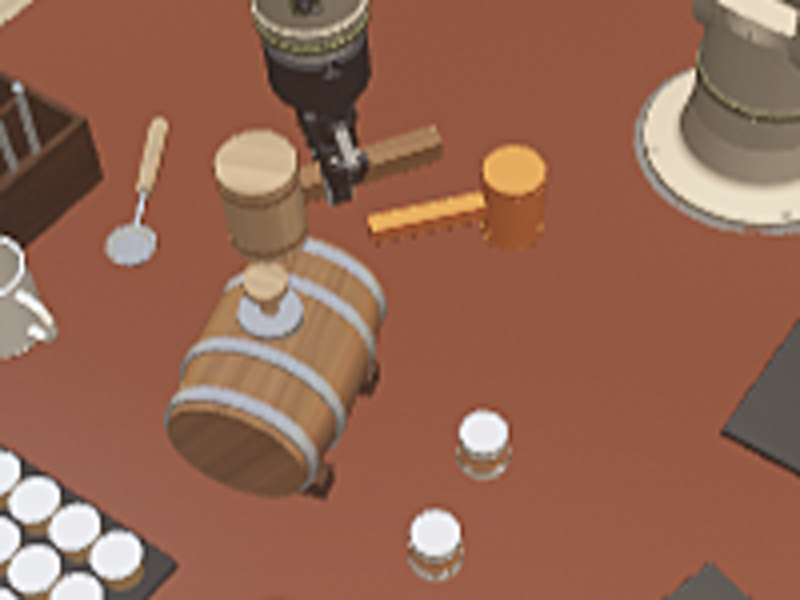

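The crop shows the mallet head at (260,195) over the cask, short of the peg at (265,280), because the tool drifted by 2° of tilt. I level it and shift it.

```bash
python3 - <<'E'
from h import *
s,P,Rm=pose();plan(P,Rm,[.518,-.1525,.292],down(147.8),4)
z=np.load("scene0.npz");w=z["w"];Z=w[...,2]
m=(np.linalg.norm(w[...,:2]-(.5606,.2698),axis=-1)<.028)&(Z>.085)&(Z<.11);q=w[m]; A=np.c_[q[:,:2]-q[:,:2].mean(0),np.ones(len(q))];print("tilt0",np.linalg.lstsq(A,q[:,2],rcond=None)[0].round(3))
E
```

```text
slide [[-2.3, 3.0, -0.1], [-2.3, 3.0, -0.1], [-2.3, 3.0, -0.0], [-2.3, 3.0, -0.0]] turn [-0.39, -0.34, 0.04]
tilt0 [-0.03  -0.015  0.096]
```

Emit:
servo_tool(slide=[[-3,4,0],[-3,4,0],[-2,3,0],[-1,1,0],[0,0,0],[0,0,0]], turn=[[-0.5,-0.4,0],[-0.5,-0.4,0],[-0.4,-0.4,0],[-0.2,-0.2,0],[0,0,0],[0,0,0]], grip=[0,0,0,0,0,0])

```text
clock: 7.05
position: [0.52, -0.1471, 0.2918]
tool_rot: [0.002, 0.273, 0.962, 0.002]
contact_force: [-0.4, -0.7, -2.6]
opening: 0.0178
```

```bash
cat > m.py <<'E'
from h import *
s,P,Rm=pose();print(s["clock"],P,Rm.as_matrix().round(3).tolist(),s["contact_force"],s["opening"])
plan(P,Rm,[.518,-.1525,P[2]],down(147.8),1)
p,d,w,K,T=look("scene");Z=w[...,2]
m=(np.linalg.norm(w[...,:2]-(.573,-.183),axis=-1)<.06)&(abs(Z-(P[2]+.0505))<.008)
zz=np.median(Z[m]);v,u=np.nonzero(m);c=ray(K,T,u.mean(),v.mean(),zz);print("head",c.round(4),m.sum(),"exp z",P[2]+.0515)
m&=np.linalg.norm(w[...,:2]-c[:2],axis=-1)<.028
q=w[m]; A=np.c_[q[:,:2]-q[:,:2].mean(0),np.ones(len(q))];t=np.linalg.lstsq(A,q[:,2],rcond=None)[0][:2]-[-.03,-.015];print("slope along handle",t@[.848,-.53],"across",t@[.53,.848])
E
python3 m.py
```

```text
7.05 [ 0.52004089 -0.14713916  0.2918276 ] [[-0.851, 0.524, 0.004], [0.525, 0.851, 0.002], [-0.003, 0.004, -1.0]] [-0.43512802 -0.74001744 -2.64278217] 0.017782952647756586
slide [[-1.1, -5.6, -0.0]] turn [0.25, 0.15, 0.57]
head [ 0.5738 -0.1726  0.3426] 296 exp z 0.34332760348986086
slope along handle 0.020099023693158673 across -0.019061193788435446
```

Emit:
servo_tool(slide=[[-3,-7,0],[0,0,0],[0,0,0]], turn=[[0.2,0.1,0.5],[0,0,0],[0,0,0]], grip=[0,0,0])

```text
clock: 7.4
position: [0.5186, -0.1559, 0.2918]
tool_rot: [0.0, 0.278, 0.961, 0.0]
contact_force: [0.8, 0.5, -2.2]
opening: 0.0183
```

```bash
python3 m.py
```

```text
7.4 [ 0.5186143  -0.15588544  0.29183571] [[-0.846, 0.533, 0.001], [0.533, 0.846, -0.0], [-0.001, 0.0, -1.0]] [ 0.82716564  0.51195998 -2.21778882] 0.018347465806001047
slide [[2.3, 2.5, -0.0]] turn [0.01, 0.04, -0.03]
head [ 0.5722 -0.1808  0.3425] 302 exp z 0.3433357059462423
slope along handle 0.013951370429719863 across -0.013872713423615932
```

Aligned within about 3 mm in both estimates. Now the blow, then a rise straight away.

Emit:
servo_tool(slide=[[0,0,25],[0,0,36],[0,0,3],[0,0,-15],[0,0,-25],[0,0,-15],[0,0,0]], turn=[[0,0,0],[0,0,0],[0,0,0],[0,0,0],[0,0,0],[0,0,0],[0,0,0]], grip=[0,0,0,0,0,0,0])

```text
clock: 8.15
position: [0.5199, -0.1569, 0.287]
tool_rot: [0.002, 0.278, 0.961, -0.0]
contact_force: [0.0, 0.1, -2.5]
opening: 0.0183
```

```bash
cat >> m.py <<'E'
m=(np.linalg.norm(w[...,:2]-(.573,-.183),axis=-1)<.03)&(Z>.174)&(Z<.225);print("peg side z pct",np.percentile(Z[m],[10,50,80,95]).round(4),m.sum())
import time
cv2.imwrite(f"pics/s{int(s['clock']*100)}.png",cv2.resize(p[100:200,150:270,::-1],(720,600),interpolation=cv2.INTER_CUBIC));print(s['clock'])
E
python3 m.py; ls pics
```

```text
8.15 [ 0.51988675 -0.15692571  0.28704754] [[-0.845, 0.534, 0.003], [0.534, 0.845, -0.001], [-0.003, 0.001, -1.0]] [ 0.01860586  0.06705862 -2.5248625 ] 0.018291562164069502
slide [[4.0, 2.7, -0.0]] turn [0.04, 0.17, -0.1]
head [ 0.5725 -0.1818  0.3379] 301 exp z 0.3385475365401426
slope along handle 0.024514035306739096 across 0.0010941023044497764
peg side z pct [0.1823 0.1882 0.1903 0.1915] 101
8.15
crop1.png
s1.png
s2.png
s3.png
s815.png
scene0.png
top0.png
```

Emit:
servo_tool(slide=[[0,0,26],[0,0,37],[0,0,5],[0,0,2]], turn=[[0,0,0],[0,0,0],[0,0,0],[0,0,0]], grip=[0,0,0,0])

```text
clock: 8.6
position: [0.5203, -0.1563, 0.2188]
tool_rot: [0.003, 0.278, 0.961, 0.001]
contact_force: [-13.0, 7.7, 41.9]
opening: 0.0185
```

Emit:
servo_tool(slide=[[0,0,-15],[0,0,-25],[0,0,-25],[0,0,-12],[0,0,0]], turn=[[0,0,0],[0,0,0],[0,0,0],[0,0,0],[0,0,0]], grip=[0,0,0,0,0])

```text
clock: 9.1
position: [0.5177, -0.1557, 0.2969]
tool_rot: [-0.0, 0.278, 0.961, 0.001]
contact_force: [-0.1, 0.3, -2.7]
opening: 0.0181
```

```bash
python3 m.py; mv pics/s8[2-9]*.png pics/b2.png; mv pics/s9*.png pics/b2.png
```

```text
9.1 [ 0.51769995 -0.15570898  0.29687852] [[-0.845, 0.534, -0.0], [0.534, 0.845, 0.002], [0.001, 0.002, -1.0]] [-0.12069433  0.33497643 -2.71631639] 0.018065702969560643
slide [[1.5, 2.9, 0.0]] turn [0.1, -0.06, -0.1]
head [ 0.5706 -0.1789  0.3502] 313 exp z 0.34837851603319187
slope along handle 0.06661609661028285 across -0.038118039215499826
peg side z pct [0.1783 0.1828 0.185  0.1872] 92
9.1mv: cannot stat 'pics/s8[2-9]*.png': No such file or directory
```

View pics/b2.png

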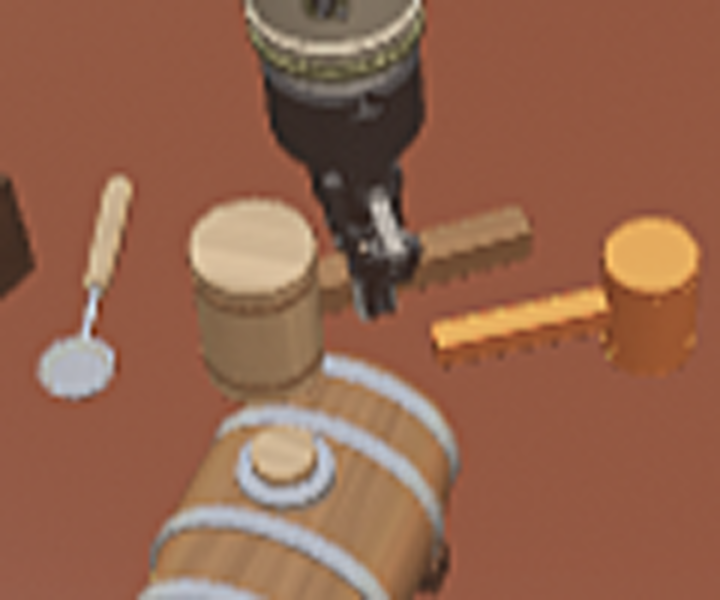

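The second blow stalled at 42 N with the lower face at about the home height. The crop shows the peg head down on its collar at (283,460) and the mallet still held at (255,300). I carry it back to the slate.

Emit:
servo_tool(slide=[[11,16,0],[20,31,0],[23,36,0],[23,36,0],[23,36,0],[23,36,0],[23,36,0],[23,36,0],[23,36,0],[20,31,0],[14,22,0],[5,8,0]], turn=[[0,0,0],[0,0,0],[0,0,0],[0,0,0],[0,0,0],[0,0,0],[0,0,0],[0,0,0],[0,0,0],[0,0,0],[0,0,0],[0,0,0]], grip=[0,0,0,0,0,0,0,0,0,0,0,0])

```text
clock: 10.35
position: [0.5087, 0.2854, 0.2796]
tool_rot: [-0.01, 0.281, 0.96, -0.006]
contact_force: [0.0, -1.0, -2.2]
opening: 0.0181
```

Emit:
servo_tool(slide=[[0,0,0],[0,0,0]], turn=[[0,0,0],[0,0,0]], grip=[0,0])

```text
clock: 10.55
position: [0.5077, 0.2851, 0.2772]
tool_rot: [-0.011, 0.28, 0.96, -0.007]
contact_force: [0.1, -0.6, -2.4]
opening: 0.0184
```

```bash
cat > m2.py <<'E'
from h import *
s,P,Rm=pose();print(s["clock"],P,Rm.as_matrix().round(3).tolist(),s["contact_force"],s["opening"])
plan(P,Rm,[.514,.3015,P[2]],down(148),1)
for n in("scene","top"):
    p,d,w,K,T=look(n);Z=w[...,2]
    e=P+[.0525,-.0325,.0515]
    m=(np.linalg.norm(w[...,:2]-e[:2],axis=-1)<.045)&(abs(Z-e[2])<.009)
    if m.sum()>30:
        zz=np.median(Z[m]);v,u=np.nonzero(m);c=ray(K,T,u.mean(),v.mean(),zz);print(n,"head",c.round(4),m.sum(),"exp z",e[2])
        m&=np.linalg.norm(w[...,:2]-c[:2],axis=-1)<.028
        q=w[m]; A=np.c_[q[:,:2]-q[:,:2].mean(0),np.ones(len(q))];t=np.linalg.lstsq(A,q[:,2],rcond=None)[0][:2]
        if n=="scene":t=t-[-.03,-.015]
        print("slope along handle",t@[.848,-.53],"across",t@[.53,.848])
    c=(.573,-.183) if n=="scene" else (.569,-.1865)
    m=(np.linalg.norm(w[...,:2]-c,axis=-1)<.012);print(n,"peg z",np.median(Z[m]).round(4))
E
python3 m2.py
```

```text
10.55 [0.50773396 0.28512577 0.27722448] [[-0.842, 0.538, -0.026], [0.539, 0.843, -0.008], [0.018, -0.02, -1.0]] [ 0.06180007 -0.56728718 -2.35537522] 0.018412768062310247
slide [[3.5, 17.2, -0.3]] turn [-1.16, -1.04, -0.58]
scene head [0.5634 0.2568 0.33  ] 407 exp z 0.32872448126038145
slope along handle 0.032816696665890814 across -0.020293890254781316
scene peg z 0.183
top head [0.5589 0.2522 0.3303] 392 exp z 0.32872448126038145
slope along handle 0.01838251084433374 across -0.01116143439789335
top peg z 0.1839
```

Emit:
servo_tool(slide=[[1,5,0],[1,6,0],[1,5,0],[0,1,0],[0,0,0],[0,0,0]], turn=[[-0.4,0.5,-0.2],[-0.4,0.5,-0.2],[-0.3,0.4,-0.2],[0,0,0],[0,0,0],[0,0,0]], grip=[0,0,0,0,0,0])

```text
clock: 11.25
position: [0.5169, 0.2978, 0.2784]
tool_rot: [-0.02, 0.279, 0.96, 0.007]
contact_force: [-0.3, -0.0, -2.9]
opening: 0.0178
```

Emit:
servo_tool(slide=[[0,0,15],[0,0,25],[0,0,28],[0,0,28],[0,0,28],[0,0,28],[0,0,25],[0,0,12],[0,0,4],[0,0,0],[0,0,0]], turn=[[0,0,0],[0,0,0],[0,0,0],[0,0,0],[0,0,0],[0,0,0],[0,0,0],[0,0,0],[0,0,0],[0,0,0],[0,0,0]], grip=[0,0,0,0,0,0,0,0,0,0,0])

```text
clock: 12.35
position: [0.5128, 0.305, 0.0825]
tool_rot: [-0.018, 0.278, 0.96, 0.01]
contact_force: [0.3, 0.8, -2.5]
opening: 0.018
```

```bash
python3 m2.py
```

```text
12.35 [0.51283706 0.30497195 0.08245393] [[-0.845, 0.534, -0.028], [0.534, 0.845, 0.029], [0.039, 0.009, -0.999]] [ 0.31628968  0.8290107  -2.52527417] 0.018009527608636416
slide [[-2.8, -2.3, -0.1]] turn [0.52, -2.24, -0.29]
scene head [0.5681 0.2754 0.1338] 314 exp z 0.1339539336626843
slope along handle 0.029567345060096294 across 0.04480418763012935
scene peg z 0.1839
top head [0.5651 0.2692 0.134 ] 268 exp z 0.1339539336626843
slope along handle 0.02173919513254234 across 0.04947183968468803
top peg z 0.185
```

Emit:
servo_tool(slide=[[0,0,8],[0,0,12],[0,0,8],[0,0,4],[0,0,2],[0,0,0],[0,0,0]], turn=[[0.5,0,0],[0,0,0],[0,0,0],[0,0,0],[0,0,0],[0,0,0],[0,0,0]], grip=[0,0,0,0,0,0,0])

```text
clock: 13.15
position: [0.5125, 0.3064, 0.047]
tool_rot: [-0.018, 0.278, 0.96, 0.006]
contact_force: [0.2, -0.9, -1.9]
opening: 0.0183
```

```bash
python3 m2.py
```

```text
13.15 [0.51249924 0.30637817 0.04698858] [[-0.845, 0.534, -0.031], [0.534, 0.845, 0.022], [0.038, 0.002, -0.999]] [ 0.19967329 -0.90863391 -1.94287259] 0.01828584128840874
slide [[-3.9, -3.3, -0.2]] turn [0.13, -2.18, -0.28]
scene head [0.5674 0.2771 0.0984] 300 exp z 0.09848858219601234
slope along handle 0.0025916438597931362 across 0.021920621424875775
scene peg z 0.1827
top head [0.5648 0.2711 0.0985] 256 exp z 0.09848858219601234
slope along handle -0.014315992231877607 across 0.025556677769711315
top peg z 0.1832
```

Emit:
servo_tool(slide=[[-1,-2,2],[0,0,1.5],[0,0,0]], turn=[[0,0,0],[0,0,0],[0,0,0]], grip=[0,0,0])

```text
clock: 13.55
position: [0.5127, 0.3042, 0.0441]
tool_rot: [-0.017, 0.278, 0.96, 0.007]
contact_force: [1.0, 0.7, -2.2]
opening: 0.018
```

Emit:
servo_tool(slide=[[0,0,1],[0,0,0]], turn=[[0,0,0],[0,0,0]], grip=[0,0])

```text
clock: 13.75
position: [0.5127, 0.3042, 0.0441]
tool_rot: [-0.017, 0.278, 0.96, 0.007]
contact_force: [-1.2, 0.7, -2.5]
opening: 0.0182
```

Emit:
servo_tool(slide=[[0,0,2],[0,0,0]], turn=[[0,0,0],[0,0,0]], grip=[0,0])

```text
clock: 13.95
position: [0.5127, 0.3045, 0.0441]
tool_rot: [-0.017, 0.278, 0.96, 0.008]
contact_force: [-0.1, 0.1, -2.7]
opening: 0.0185
```

```bash
python3 m2.py
```

```text
13.95 [0.51265312 0.30454444 0.04414041] [[-0.845, 0.534, -0.028], [0.534, 0.845, 0.024], [0.037, 0.006, -0.999]] [-0.13065199  0.09875623 -2.74422726] 0.0184591958741179
slide [[-2.8, -1.9, -0.1]] turn [0.32, -2.12, -0.3]
scene head [0.5676 0.2751 0.096 ] 299 exp z 0.09564041406417129
slope along handle -0.0020082156638278606 across 0.00920992519564949
scene peg z 0.1831
top head [0.565  0.269  0.0961] 251 exp z 0.09564041406417129
slope along handle 0.0037371552738984797 across -0.01643011190783836
top peg z 0.1841
```

Emit:
servo_tool(slide=[[0,0,1.5],[0,0,1.5],[0,0,1.5]], turn=[[0,0,0],[0,0,0],[0,0,0]], grip=[0,0,0])

```text
clock: 14.35
position: [0.5122, 0.3051, 0.0436]
tool_rot: [-0.017, 0.278, 0.96, 0.009]
contact_force: [-5.7, -3.3, 21.4]
opening: 0.0183
```

Emit:
servo_tool(slide=[[0,0,0],[0,0,0],[0,0,0]], turn=[[0,0,0],[0,0,0],[0,0,0]], grip=[0,0,0], squeeze=20)

```text
clock: 14.65
position: [0.5125, 0.3051, 0.0439]
tool_rot: [-0.017, 0.278, 0.96, 0.009]
contact_force: [-0.8, -0.8, 2.2]
opening: 0.0179
```

Emit:
servo_tool(slide=[[0,0,0],[0,0,0],[0,0,0],[0,0,0],[0,0,0],[0,0,0],[0,0,0]], turn=[[0,0,0],[0,0,0],[0,0,0],[0,0,0],[0,0,0],[0,0,0],[0,0,0]], grip=[25,30,40,60,80,100,100])

```text
clock: 15.35
position: [0.5127, 0.3056, 0.0431]
tool_rot: [-0.017, 0.278, 0.96, 0.009]
contact_force: [0.4, -0.0, -0.4]
opening: 0.0851
```

```bash
python3 m2.py
```

```text
15.35 [0.51269299 0.30557554 0.04308019] [[-0.845, 0.534, -0.027], [0.534, 0.845, 0.026], [0.037, 0.008, -0.999]] [ 0.41497374 -0.02024497 -0.41804659] 0.08508806358009262
slide [[-3.3, -2.7, -0.1]] turn [0.45, -2.12, -0.28]
scene head [0.5683 0.2755 0.0956] 299 exp z 0.09458019327227589
slope along handle 0.0032015512863617732 across 0.02298723705530424
scene peg z 0.1833
top head [0.565  0.2697 0.0959] 253 exp z 0.09458019327227589
slope along handle 0.033360936132112225 across 0.04068649083398722
top peg z 0.1825
```

Released; the head top is at its original height. I lift straight up, level the tool, and do a final look.

Emit:
servo_tool(slide=[[0,0,-6],[0,0,-12],[0,0,-20],[0,0,-28],[0,0,-28],[0,0,-28],[0,0,-28],[0,0,-20],[0,0,-10],[0,0,0]], turn=[[0,0,0],[0,0,0],[0,0,0],[0,0,0],[0,0,0],[0,0,0],[0,0,0],[0,0,0],[0,0,0],[0,0,0]], grip=[100,100,100,100,100,100,100,100,100,100])

```text
clock: 16.45
position: [0.5176, 0.2998, 0.2379]
tool_rot: [-0.016, 0.278, 0.96, 0.01]
contact_force: [0.4, 0.4, 0.4]
opening: 0.0856
```

Emit:
servo_tool(slide=[[15,0,0],[25,0,0],[25,0,0],[20,0,0],[10,0,0],[0,0,0],[0,0,0]], turn=[[0,0,0],[0,0,0],[0,0,0],[0,0,0],[0,0,0],[0,0,0],[0,0,0]], grip=[100,100,100,100,100,100,100])

```text
clock: 17.15
position: [0.4278, 0.3522, 0.2353]
tool_rot: [-0.019, 0.278, 0.961, 0.006]
contact_force: [0.5, -0.4, -0.3]
opening: 0.0852
```

```bash
python3 - <<'E'
from h import *
s,P,_=pose();print(s["clock"],P)
for n,c,k in(("top",(.565,.2697),(.569,-.1865)),("scene",(.568,.2755),(.573,-.183))):
    p,d,w,K,T=look(n);Z=w[...,2]
    m=(np.linalg.norm(w[...,:2]-c,axis=-1)<.045)&(Z>.085)&(Z<.11);v,u=np.nonzero(m);print(n,"head",ray(K,T,u.mean(),v.mean(),np.median(Z[m])).round(4),m.sum())
    m=(np.linalg.norm(w[...,:2]-k,axis=-1)<.012);print("peg z",np.median(Z[m]).round(4))
    z0=np.load(n+"0.npz")["w"][...,2]
    print("changed elsewhere", [(tuple(int(x) for x in st[:4]),int(st[4])) for st in cv2.connectedComponentsWithStats(((abs(Z-z0)>.012)).astype(np.uint8))[2][1:] if st[4]>15])
    cv2.imwrite(f"pics/{n}F.png",cv2.resize(p[:,:,::-1],(800,600),interpolation=cv2.INTER_CUBIC))
E
```

```text
17.15 [0.42784624 0.35222032 0.23532611]
top head [0.5635 0.273  0.0957] 302
peg z 0.1846
changed elsewhere [((104, 0, 15, 15), 56), ((132, 0, 9, 5), 18), ((161, 0, 12, 15), 43), ((176, 1, 11, 12), 36), ((205, 0, 7, 10), 31), ((221, 0, 22, 21), 75), ((239, 0, 12, 16), 48), ((283, 0, 12, 7), 30), ((300, 0, 13, 6), 23), ((314, 0, 8, 11), 18), ((321, 0, 9, 8), 20), ((375, 0, 10, 7), 24), ((420, 1, 9, 15), 41), ((457, 1, 26, 21), 120), ((305, 3, 8, 8), 18), ((195, 5, 10, 18), 45), ((246, 4, 12, 17), 57), ((325, 4, 15, 14), 52), ((64, 6, 20, 17), 78), ((92, 7, 10, 9), 19), ((291, 7, 8, 12), 29), ((368, 6, 10, 7), 28), ((388, 7, 10, 7), 24), ((56, 8, 10, 4), 17), ((118, 9, 9, 10), 16), ((137, 8, 15, 8), 35), ((208, 9, 8, 9), 22), ((432, 9, 7, 11), 24), ((447, 9, 9, 12), 28), ((0, 10, 9, 12), 26), ((81, 11, 8, 10), 23), ((93, 10, 21, 19), 89), ((356, 11, 8, 7), 16), ((51, 12, 11, 7), 20), ((272, 15, 9, 7), 19), ((284, 15, 5, 8), 16), ((364, 14, 21, 33), 76), ((503, 15, 9, 8), 23), ((175, 17, 14, 10), 33), ((250, 17, 16, 11), 26), ((315, 16, 9, 7), 18), ((404, 17, 17, 14), 51), ((22, 19, 11,
[... 2413 characters left out ...]
310, 169, 13, 13), 125), ((498, 178, 9, 11), 21), ((0, 181, 284, 203), 19501), ((504, 186, 8, 7), 17), ((505, 210, 7, 7), 18), ((488, 227, 11, 11), 39), ((498, 237, 13, 19), 41), ((9, 244, 13, 10), 25), ((501, 260, 11, 11), 25), ((493, 269, 8, 10), 20), ((13, 280, 8, 12), 17), ((0, 283, 32, 28), 475), ((500, 293, 7, 20), 39), ((489, 298, 6, 8), 18), ((492, 307, 5, 7), 16), ((507, 306, 5, 9), 18), ((484, 314, 13, 14), 44), ((499, 329, 7, 11), 19), ((494, 370, 6, 8), 17)]
scene head [0.5683 0.2756 0.0954] 299
peg z 0.1831
changed elsewhere [((303, 0, 209, 230), 16279), ((76, 29, 9, 8), 20), ((313, 95, 9, 21), 78), ((191, 166, 12, 14), 117), ((488, 180, 24, 28), 366), ((300, 240, 52, 35), 466)]
```

View pics/sceneF.png

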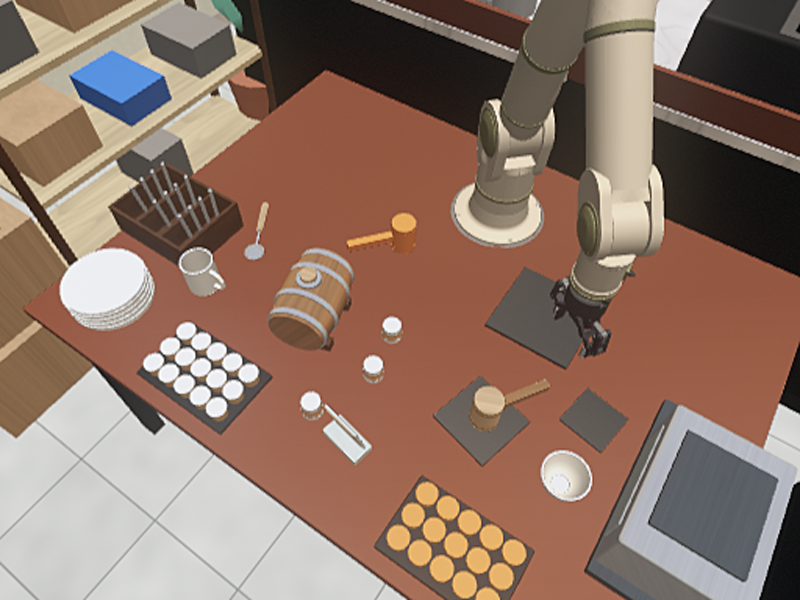

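The final view shows the peg head on its collar at (308,277) and the mallet upright on its slate at (488,408). On the counter, the depth changed only at the peg, at the mallet and where the arm stands.

```bash
python3 -c "
from rig import r
print(r.finish_job())"
```

```text
the job is handed in; nothing more can be done
None
```

The vent is closed: I gripped the wooden mallet by its handle, drove the peg down with two blows, and stood the mallet back on the middle-sized slate. I handed the job in at about 17 s of robot time.

- **Peg:** the second blow stalled at about 42 N, as it should with the head on the collar. The cameras then read the peg top at 183–185 mm. They read about 2 mm low on known heights, so this fits the 186 mm of a fully home peg.
- **Mallet:** it turned about 2–3° in the grip during the blows, and I tilted the tool to set it down level. After release its head top read 95–96 mm, the same as at the start. It stands roughly 5 mm from the middle of the slate, going by the top camera.
- **Surroundings:** comparing depth before and after, the scene camera showed changes only at the peg, at the mallet and where the arm stands. The top camera also showed scattered specks, mostly beyond the counter's edges, which I took for noise.
- **Disagreements:** the two cameras differed by 3–6 mm on positions. Slope readings of the mallet's top were noisy, up to 0.04 rad even when it stood on the slate, so I relied on its height and the pictures instead.

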